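# Slide the backing plate home under the press bridge

### The job

Push the aluminium backing plate under the low blue press bridge, from its open side, until its front edge rests square against the red stop bar behind the bridge, then move clear. Slide it slowly with your fingertips, flat on the bench all the way: do not lift, tip or carry it. Leave the terracotta cup, the amber jar, the brass weight and the wrench where they are.

Things in the scene. Friction and masses are not known exactly. Their poses are not given: they have to be found in the camera images.
- plate: loose aluminium plate, 140 (x) by 100 (y) by 15 mm thick, 0.4 to 0.8 kg, four small dark dots near the corners and a larger one mid-top. Origin at the centre of its underside, z up. Lies flat in front of the opening, its x roughly along the bridge's x (up to 20 degrees askew, up to 30 mm to either side), +x end nearer the bridge. Slides with about 2 to 6 N.
- bridge: blue bridge bolted to the bench. Origin on the bench under mid-beam; x: the way the plate goes in, y along the beam, z up. Beam x -25 to +25 mm, underside 19 mm above the bench (4 mm over the plate), top 41 mm; black knob (radius 18 mm) mid-beam up to 67 mm. Opening y -57 to +57 mm, no sill; feet reach y +-109 mm. With the plate home its origin is at x = -10 mm, y about 0.
- bridge_stop (a point): middle of the near face of the red stop bar, at bench level: 60 mm along +x from the bridge's origin. The bar is fixed, 15 mm high, 14 mm thick, 130 mm long along the bridge's y. With the plate home, its front edge lies along this face and its rear edge stands 55 mm out in front of the beam.
- pot: terracotta cup, bystander, 60 mm across, 55 mm high, origin under its centre
- jar: amber glass jar with black cap, bystander, 48 mm across, about 65 mm high, origin under its centre
- weight: brass weight with a knob, bystander, 44 mm across, 56 mm high, origin under its centre
- wrench: steel wrench, bystander, about 150 mm long along its x, lying flat beyond the red stop, origin under its middle

How it is judged:
By the outcome, as a careful person would: the job done as asked, in the order asked, and still so for the second after the job is handed in, with the robot touching nothing.
It also fails if it takes over 72 s, if anything falls off the work surface, if the arm or the gripper's body presses on something with over 40 N, if the wrist force passes 120 N, or if a joint passes its speed limit or range.

### The arm

A 7-joint arm with a two-finger parallel gripper is mounted at the origin on the work surface. World frame = base frame: x ahead of the robot, y to its left, z up, the work surface at z = 0. Lengths are in m, angles in rad, forces in N, time in s.
With the tool pointing down it reaches from about 0.4 to 0.85 m from the base axis. Payload 10.4 kg.
Tool frame: the origin (TCP) lies between the finger pads; the fingertips stand 17 mm ahead of it and the grasp point (between the pads) lies 2 mm behind it; x points along the fingers, y is the direction in which the jaws open and shut, and the axes are right-handed (so a half turn about x gives the same grasp; the last joint's range is limited). The gripper opens to 87 mm and grips with 3 to 60 N. Pads are 19 mm wide; open, the fingers measure 117 mm over their backs; the gripper's body (75 mm by 190 mm) begins 51 mm behind the grasp point.
Start: joints at [-1.243, 0.332, -0.065, 1.46, 0.022, 1.35, -0.088], TCP at [0.215, 0.587, 0.24] pointing down, gripper open.
Joint ranges: [-2.6, 2.6], [-0.5, 2.12], [-1.47, 1.34], [0.16, 2.42], [-1.27, 4.41], [0.06, 2.06], [-2.6, 2.6]. Speed limits (rad/s): [2.22, 2.22, 2.79, 2.79, 3.14, 3.14, 3.14].

### API

Orientations are given as a unit quaternion [x, y, z, w].
In Python, from bench import r, optics, close_job gives the robot as it stands.
- The arm moves only by the shell command python3 -m inch 'ROWS' [OPENING] [FORCE]. ROWS is JSON, a list of rows, each an object with "translation": the shift along the tool's x, y, z in cm, a list of three; "spin": the turn about the tool's x in degrees. In form: [{"translation": [tx, ty, tz], "spin": spin}, ...]. A call has 1 to 20 rows; each row shifts and turns the pose as measured when the row begins, along the tool's axes as they then stand; what a row does not reach is not made up. A row lasts 1/8 s, in which the tool goes at most 62.5 mm and 10.7 degrees, less where a joint would pass 70% of its speed; a pose out of reach is approached as far as the arm can. A call is refused whole if a number of a shift passes 6.25 or a number of a turn 10.7, either way. A call with a gripper value outside its range is refused whole. OPENING is the closure, from 0 (fully open) to 1 (shut), set as the call begins (- or left out, the last holds). The fingers move at their own pace and stop on an object; FORCE is the grip in N (left out, the last holds). Time passes only in rows, so rows that do not move let the fingers close. It gives the time, the measured TCP pose, the force and the opening at its end, in the units of the state.
- r.read_state(): the state, without advancing time (a new reading comes with each control period).
- optics.camera(name): name is "scene" or "top" or "wrist"; returns the picture (400x640x3 uint8, red, green, blue); there is no depth.
- optics.camera_model(name): a dict with "camera_matrix" (3x3 intrinsics, pixels), "dist" ([k1, k2, p1, p2, k3] as OpenCV has them; the pictures are not rectified), "world_from_camera" (4x4, takes a point from camera to world coordinates); the wrist camera has in their place "tool_from_camera" (4x4, takes a point from camera to tool coordinates, whose origin is the TCP and whose axes are the tool frame's). Camera axes: x right, y down, z forward; pixel columns grow to the right and rows downward; lengths in m; the calibration is good to about 2 mm. A picture is of the moment at which its call begins: read the wrist's pose just before it. camera_model takes no time and is no camera call.
- close_job(): hands the job in, once; it reports no verdict.
The state is a dict: "time": time; "joint_positions": joint angles; "joint_vel": joint speeds; "joint_torque": joint torques, N m; "ee_pos": TCP position; "eef_rot": TCP orientation; "ft_force": force on the tool from outside, world axes, zero at the start; "torque": the same for the moment, N m; "width": finger opening in m.
Only numpy, scipy, OpenCV 4.12 (cv2) and the standard library are available. Lean on these libraries where they do the work, as an engineer would, in place of code of your own. Each camera call takes 0.05 s, during which the arm holds its last target.

## Working session

There is one attempt and no reset: what is moved stays moved. The work goes in short steps, Python scripts to look and compute and a shell command to move; the robot and the scene stay as the last step left them, time stands still between calls to the robot, and variables do not carry over. Pictures are saved under pics/ and viewed, and the job is handed in when it is done.

```bash
mkdir -p pics; ls
python3 - <<'E'
from bench import r, optics
import cv2,json
s=r.read_state()
for k in s: print(k,s[k])
for n in ("scene","top","wrist"):
    im=optics.camera(n); cv2.imwrite(f"pics/{n}0.png",im[:,:,::-1])
    m=optics.camera_model(n)
    for k in m: print(n,k,[list(map(lambda v:round(float(v),4),row)) if hasattr(row,'__len__') else round(float(row),4) for row in m[k]])
E
```

```text
pics
time 0.0
joint_positions [-1.24260423  0.33288856 -0.06467449  1.46097812  0.0216126   1.34988621
 -0.08848702]
joint_vel [-1.00805074e-06  3.91173213e-04 -1.68420875e-04 -9.04375116e-05
  6.54665755e-04  2.30482425e-04  6.96990031e-04]
joint_torque [ 1.93348825e-06 -6.23264909e+01  2.41359381e-02 -3.89887154e+01
 -6.15605107e-02  3.97246750e-02  1.26785753e-04]
ee_pos [0.21467045 0.58657697 0.23872587]
eef_rot [ 0.12286971  0.69631781 -0.12389851  0.69619947]
ft_force [ 0.4620917  -0.19486017 -0.44070295]
torque [ 0.00935843 -0.00698348  0.08650039]
width 0.08733290171625954
scene camera_matrix [[425.1818, 0.0, 315.693], [0.0, 425.1818, 194.4186], [0.0, 0.0, 1.0]]
scene dist [-0.0923, 0.0, 0.0, 0.0, 0.0]
scene world_from_camera [[0.6842, 0.5718, -0.4527, 0.9629], [0.7293, -0.5398, 0.4205, -0.1799], [-0.0039, -0.6178, -0.7863, 0.6576], [0.0, 0.0, 0.0, 1.0]]
top camera_matrix [[499.515, 0.0, 323.9717], [0.0, 499.515, 203.255], [0.0, 0.0, 1.0]]
top dist [-0.0505, 0.0, 0.0, 0.0, 0.0]
top world_from_camera [[-0.0147, -0.9862, 0.1651, 0.4557], [-0.9995, 0.01, -0.0292, 0.1547], [0.0271, -0.1655, -0.9858, 1.0086], [0.0, 0.0, 0.0, 1.0]]
wrist camera_matrix [[282.2256, 0.0, 317.8654], [0.0, 282.2256, 192.7128], [0.0, 0.0, 1.0]]
wrist dist [-0.0229, 0.0, 0.0, 0.0, 0.0]
wrist tool_from_camera [[0.0002, -0.2554, 0.9668, -0.1446], [1.0, -0.0005, -0.0003, -0.0011], [0.0005, 0.9668, 0.2554, -0.069], [0.0, 0.0, 0.0, 1.0]]
```

View pics/top0.png

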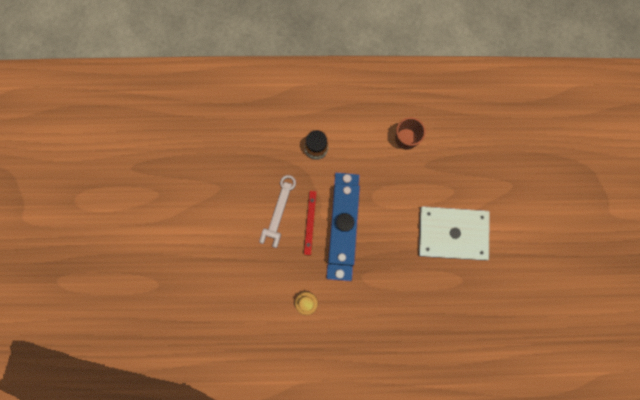

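View pics/scene0.png

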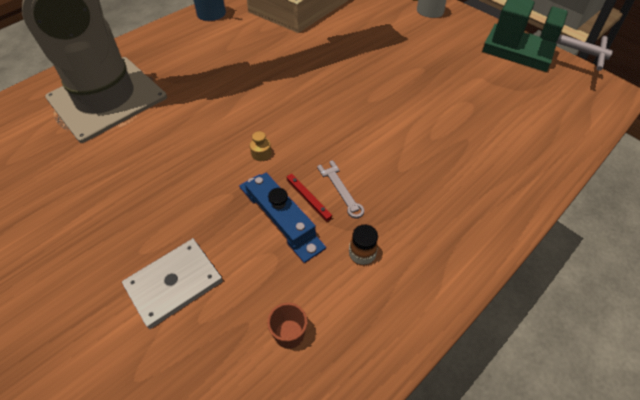

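View pics/wrist0.png

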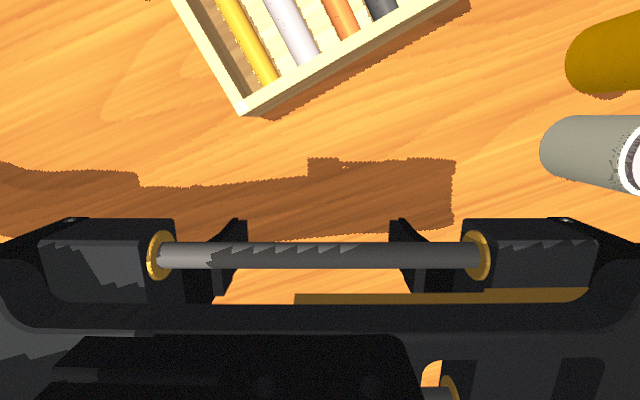

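Top view: plate centred near (455,233), with the blue bridge at (344,222) and the red bar at (310,223) to its left. The wrench lies beyond the bar, with the cup at (410,133), jar at (316,143) and weight at (306,303). The push is therefore roughly toward world +y. I'll measure from both fixed views.

```bash
cat > h.py <<'E'
import numpy as np,cv2
from bench import r,optics
from scipy.spatial.transform import Rotation as R
def pose(n,s=None):
    m=optics.camera_model(n);K=np.array(m["camera_matrix"]);d=np.array(m["dist"])
    if n=="wrist":
        T=np.eye(4);T[:3,:3]=R.from_quat(s["eef_rot"]).as_matrix();T[:3,3]=s["ee_pos"]
        W=T@np.array(m["tool_from_camera"])
    else: W=np.array(m["world_from_camera"])
    return K,d,W
def rays(P,px):
    K,d,W=P
    u=cv2.undistortPoints(np.array(px,float).reshape(-1,1,2),K,d).reshape(-1,2)
    return W[:3,3],(W[:3,:3]@np.c_[u,np.ones(len(u))].T).T
def plane(P,px,z):
    o,v=rays(P,px); return o+v*((z-o[2])/v[:,2])[:,None]
def tri(P1,a,P2,b):
    o1,v1=rays(P1,a);o2,v2=rays(P2,b);out=[]
    for x,y in zip(v1,v2):
        A=np.c_[x,-y];t=np.linalg.lstsq(A,o2-o1,rcond=None)[0]
        p,q=o1+x*t[0],o2+y*t[1];out.append(np.r_[(p+q)/2,np.linalg.norm(p-q)])
    return np.array(out)
def big(mask,k=1):
    c,_=cv2.findContours(mask.astype(np.uint8),cv2.RETR_EXTERNAL,cv2.CHAIN_APPROX_NONE)
    return sorted(c,key=cv2.contourArea)[::-1][:k]
E
cat > m1.py <<'E'
from h import *
np.set_printoptions(precision=4,suppress=True)
dots={}
for n in("top","scene"):
    im=cv2.imread(f"pics/{n}0.png"); hsv=cv2.cvtColor(im,cv2.COLOR_BGR2HSV);P=pose(n)
    H,S,V=[hsv[:,:,i].astype(int) for i in range(3)]
    roi=np.zeros(H.shape,bool)
    if n=="top": roi[190:280,400:510]=1
    else: roi[230:335,110:235]=1
    c=big((S<70)&(V>120)&roi)[0]
    rc=cv2.minAreaRect(c); print(n,"plate rect",rc); b=cv2.boxPoints(rc)
    hull=cv2.convexHull(c)
    q=cv2.approxPolyDP(hull,6,True).reshape(-1,2); print("quad",q.tolist()); print(plane(P,q,0.015))
    m=np.zeros(H.shape,np.uint8);cv2.drawContours(m,[hull],-1,1,-1);m=cv2.erode(m,np.ones((5,5)))
    g=cv2.cvtColor(im,cv2.COLOR_BGR2GRAY).astype(int)
    dk=((g<np.median(g[m>0])-30)&(m>0)).astype(np.uint8)
    N,L,st,ce=cv2.connectedComponentsWithStats(dk)
    o=[(ce[i],st[i,4]) for i in range(1,N) if st[i,4]>2]
    print("dots",[(x.round(1).tolist(),int(a)) for x,a in o])
    D=plane(P,[x for x,a in o],0.015);print(D)
    red=big(((H<8)|(H>172))&(S>170)&(V>90)&(np.indices(H.shape)[1]>250)&(np.indices(H.shape)[1]<335)&(np.indices(H.shape)[0]>165)&(np.indices(H.shape)[0]<265))[0]
    rr=cv2.minAreaRect(red);print("red",rr);print(plane(P,cv2.boxPoints(rr),0.015))
    bl=big((H>100)&(H<125)&(S>120)&(V>40)&(np.indices(H.shape)[0]>150))[0]
    rb=cv2.minAreaRect(bl);print("blue",rb); print(plane(P,cv2.boxPoints(rb),0.041))
E
python3 m1.py
python3 - <<'E'
import cv2
a=cv2.imread('pics/top0.png')[110:320,255:505];cv2.imwrite('pics/topc.png',cv2.resize(a,None,fx=3,fy=2.85))
a=cv2.imread('pics/scene0.png')[120:350,110:390];cv2.imwrite('pics/scenec.png',cv2.resize(a,None,fx=2.5,fy=2.5))
E
```

```text
top plate rect ((454.4688720703125, 232.99807739257812), (70.05081939697266, 49.59074020385742), 3.5763344764709473)
quad [[421, 207], [487, 211], [488, 258], [420, 255]]
[[ 0.6124 -0.0716  0.015 ]
 [ 0.6027 -0.2075  0.015 ]
 [ 0.5071 -0.2031  0.015 ]
 [ 0.5153 -0.0651  0.015 ]]
dots [([428.4, 213.4], 13), ([481.6, 216.8], 14), ([454.7, 232.7], 121), ([427.4, 248.8], 14), ([481.4, 252.4], 15)]
[[ 0.5992 -0.0861  0.015 ]
 [ 0.5909 -0.1955  0.015 ]
 [ 0.5591 -0.138   0.015 ]
 [ 0.5275 -0.0806  0.015 ]
 [ 0.5186 -0.1902  0.015 ]]
red ((309.7395935058594, 222.52066040039062), (7.575352191925049, 63.711978912353516), 4.927110195159912)
[[0.5207 0.1679 0.015 ]
 [0.6487 0.1558 0.015 ]
 [0.6472 0.1406 0.015 ]
 [0.5192 0.153  0.015 ]]
blue ((343.5033874511719, 226.45919799804688), (24.260656356811523, 104.45597839355469), 4.698680400848389)
[[0.4732 0.1221 0.041 ]
 [0.6776 0.1019 0.041 ]
 [0.6732 0.0538 0.041 ]
 [0.4687 0.0757 0.041 ]]
scene plate rect ((169.8642578125, 280.2041320800781), (51.63459014892578, 89.6201400756836), 56.82148742675781)
quad [[193, 239], [220, 278], [147, 326], [123, 280]]
[[ 0.5161 -0.0658  0.015 ]
 [ 0.6128 -0.0752  0.015 ]
 [ 0.6028 -0.211   0.015 ]
 [ 0.5032 -0.2006  0.015 ]]
dots [([188.9, 247.6], 17), ([170.5, 279.2], 150), ([209.2, 276.2], 19), ([132.1, 282.1], 18), ([150.6, 313.9], 21)]
[[ 0.5263 -0.0812  0.015 ]
 [ 0.5575 -0.1387  0.015 ]
 [ 0.5975 -0.0867  0.015 ]
 [ 0.5174 -0.1907  0.015 ]
 [ 0.5889 -0.1962  0.015 ]]
red ((308.25, 195.75), (59.396968841552734, 7.778173446655273), 45.0)
[[0.5193 0.1479 0.015 ]
 [0.5159 0.1654 0.015 ]
 [0.6475 0.1541 0.015 ]
 [0.6494 0.138  0.015 ]]
blue ((284.4884033203125, 214.80987548828125), (101.7569808959961, 31.087120056152344), 49.63546371459961)
[[0.4954 0.0595 0.041 ]
 [0.4864 0.1239 0.041 ]
 [0.7008 0.0942 0.041 ]
 [0.7018 0.039  0.041 ]]
```

View pics/topc.png

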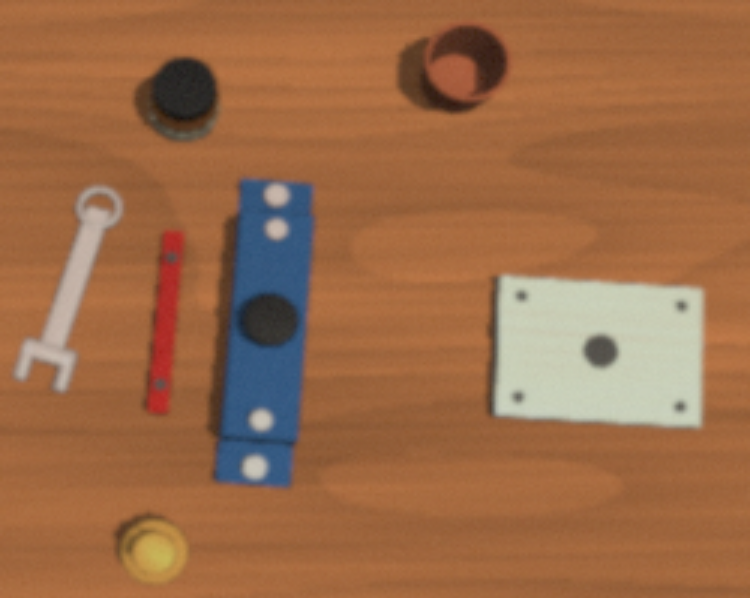

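View pics/scenec.png

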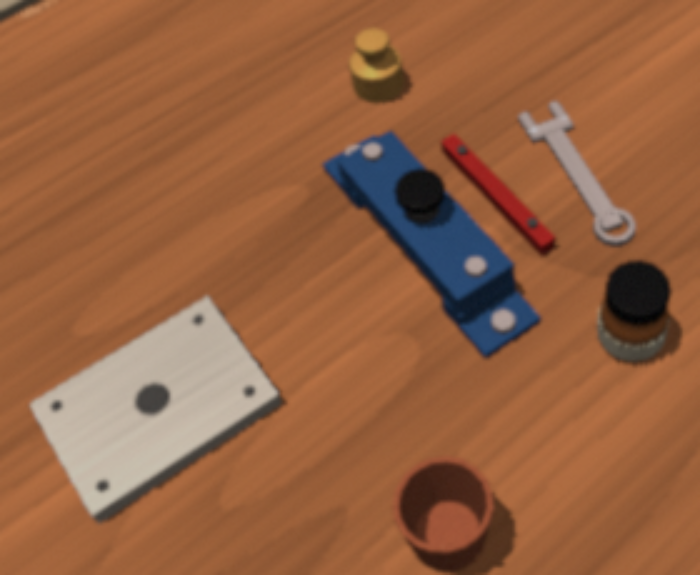

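```bash
cat > m2.py <<'E'
from h import *
np.set_printoptions(precision=4,suppress=True)
# crop pixel -> full pixel; approx seeds, refined by local dark/bright centroid
pt,ps=pose("top"),pose("scene")
def ref(n,p,kind,w=5):
    g=cv2.imread(f"pics/{n}0.png");
    a=g[:,:,0].astype(float) if kind!='red' else -g[:,:,2].astype(float)
    x,y=map(round,p);s=a[y-w:y+w+1,x-w:x+w+1]
    t=(s.max()*.6+np.median(s)*.4);m=np.clip(s-t,0,None);yy,xx=np.mgrid[-w:w+1,-w:w+1]
    return (x+(m*xx).sum()/m.sum(),y+(m*yy).sum()/m.sum())
T=lambda x,y:(255+x/3,110+y/2.848);S=lambda x,y:(110+x/2.5,120+y/2.5)
red=[(T(171,258),S(532,226)),(T(160,384),S(462,150))]
bolt=[(T(277,194),S(503,320)),(T(277,229),S(475,265)),(T(261,419),S(372,151))]
for nm,l,k in(("red",red,'b2'),("bolt",bolt,'b')):
    a=[ref("top",p,'b' if nm=='bolt' else 'red',5 if nm=='bolt' else 3) for p,_ in l];b=[ref("scene",q,'b' if nm=='bolt' else 'red',5 if nm=='bolt' else 3) for _,q in l]
    print(nm,np.round(a,1).tolist(),np.round(b,1).tolist());t=tri(pt,a,ps,b);print(t)
    d=t[0]-t[-1];print("axis yaw of x_b",np.degrees(np.arctan2(d[1],d[0]))+90, "mid",(t[0]+t[-1])[:3]/2)
# plate dots
a=[(428.4,213.4),(481.6,216.8),(454.7,232.7),(427.4,248.8),(481.4,252.4)]
b=[(209.2,276.2),(150.6,313.9),(170.5,279.2),(188.9,247.6),(132.1,282.1)]
t=tri(pt,a,ps,b);print("plate",t);d=t[0]+t[3]-t[1]-t[4];print("yaw",np.degrees(np.arctan2(d[1],d[0])),"c",t[:,:3].mean(0))
s=r.read_state();print(R.from_quat(s["eef_rot"]).as_matrix())
E
python3 m2.py
```

```text
red [[311.6, 200.0], [308.0, 244.3]] [[322.4, 209.4], [294.6, 179.9]]
[[0.6283 0.1493 0.0151 0.0024]
 [0.5391 0.1579 0.0167 0.001 ]]
axis yaw of x_b 84.44394644118019 mid [0.5837 0.1536 0.0159]
bolt [[347.0, 177.8], [346.9, 189.8], [341.8, 257.0]] [[310.8, 247.2], [299.8, 225.3], [258.4, 179.4]]
[[0.6737 0.0771 0.0159 0.0014]
 [0.6426 0.0803 0.0476 0.0011]
 [0.5115 0.0931 0.0471 0.001 ]]
axis yaw of x_b 84.36679803944705 mid [0.5926 0.0851 0.0315]
plate [[ 0.5987 -0.0864  0.0162  0.0012]
 [ 0.5904 -0.1954  0.0168  0.0014]
 [ 0.5587 -0.1382  0.0163  0.0014]
 [ 0.5272 -0.0809  0.0159  0.001 ]
 [ 0.5184 -0.1903  0.016   0.0009]]
yaw 85.52462594289082 c [ 0.5587 -0.1382  0.0163]
[[-0.0003  0.3436  0.9391]
 [-0.001   0.9391 -0.3436]
 [-1.     -0.001   0.    ]]
```

Both views agree: bridge x points at yaw about 84.4°, the plate is at 85.5° and about 3.6 mm off to the bridge's −y. Heights come out within 1–2 mm of the given sizes. I'll move over, staying high, to behind the plate.

```bash
python3 -m inch '[{"translation":[0,0,5],"spin":0},{"translation":[0,0,5],"spin":0},{"translation":[0,0,5],"spin":0},{"translation":[0,0,5],"spin":0},{"translation":[0,-5,3],"spin":0},{"translation":[0,-5,3],"spin":0},{"translation":[0,-5,3],"spin":0},{"translation":[0,-5,3],"spin":0},{"translation":[0,-5,3],"spin":0},{"translation":[0,-5,3],"spin":0},{"translation":[0,-5,3],"spin":0},{"translation":[0,-5,3],"spin":0},{"translation":[0,-5,3],"spin":0},{"translation":[0,0,0],"spin":0}]' 0.31 10
```

```text
time: 1.9
ee_pos: [0.5085, -0.0173, 0.2353]
eef_rot: [0.121, 0.698, -0.125, 0.695]
ft_force: [0.5, 1.1, -0.1]
width: 0.0602
```

```bash
python3 -m inch '[{"translation":[0,0,0],"spin":10},{"translation":[0,0,0],"spin":10},{"translation":[0,0,0],"spin":10},{"translation":[0,0,0],"spin":10},{"translation":[0,0,0],"spin":10},{"translation":[0,0,0],"spin":10},{"translation":[0,0,0],"spin":10},{"translation":[0,0,0],"spin":5.5},{"translation":[0,0,0],"spin":0}]'
cat > g.py <<'E'
# where is the tool in the bridge frame and vs aim
from h import *
import sys
np.set_printoptions(precision=4,suppress=True)
s=r.read_state();M=R.from_quat(s["eef_rot"]).as_matrix();p=np.array(s["ee_pos"])
y=np.radians(84.4);B=np.array([[np.cos(y),np.sin(y)],[-np.sin(y),np.cos(y)]])
o=np.array([.5772,.0869])
print("t",s["time"],"pos",p,"bridge xy mm",B@(p[:2]-o)*1e3,"z-tool yaw",np.degrees(np.arctan2(M[1,2],M[0,2])),"tilt",M[2],"w",s["width"],"F",s["ft_force"],"q7",s["joint_positions"][6])
if len(sys.argv)>1:
    t=np.array(list(map(float,sys.argv[1:4])))  # bridge x,y mm, world z mm
    w=np.r_[o+B.T@(t[:2]/1e3),t[2]/1e3]
    print("rows cm",M.T@(w-p)*100,"spin deg",-((-95.6-np.degrees(np.arctan2(M[1,2],M[0,2]))+180)%360-180))
E
python3 g.py -331 -2 150
```

```text
time: 3.02
ee_pos: [0.5068, -0.0104, 0.2334]
eef_rot: [-0.528, -0.467, 0.535, -0.465]
ft_force: [-0.2, -0.3, -0.9]
width: 0.0598
t 3.025 pos [ 0.5068 -0.0104  0.2334] bridge xy mm [-103.656    60.5768] z-tool yaw -97.53391204109222 tilt [-0.9999 -0.0087  0.0049] w 0.0598178661913469 F [-0.2337 -0.262  -0.8822] q7 -0.17213475347451287
rows cm [ 8.3837  7.0948 22.4693] spin deg -1.933912041092242
```

```bash
python3 -m inch '[{"translation":[0,1.5,5],"spin":-2},{"translation":[0,1.5,5],"spin":0},{"translation":[0,1.5,5],"spin":0},{"translation":[0,1.5,5],"spin":0},{"translation":[1,1,2.5],"spin":0},{"translation":[4,0,0],"spin":0},{"translation":[4,0,0],"spin":0},{"translation":[0,0,0],"spin":0}]'; python3 g.py -331 -2 60
python3 - <<'E'
from h import *
for n in("wrist","scene"): cv2.imwrite(f"pics/{n}1.png",optics.camera(n)[:,:,::-1])
E
```

```text
time: 4.03
ee_pos: [0.557, -0.2432, 0.1405]
eef_rot: [-0.513, -0.485, 0.519, -0.482]
ft_force: [0.7, -0.8, 0.1]
width: 0.0598
t 4.025 pos [ 0.557  -0.2432  0.1405] bridge xy mm [-330.4519  -12.1   ] z-tool yaw -93.679127814887 tilt [-1.     -0.0092  0.0031] w 0.05984478954441276 F [ 0.6783 -0.836   0.1041] q7 0.45270485234333063
rows cm [ 8.0591 -0.9371 -0.0044] spin deg 1.9208721851130122
```

View pics/wrist1.png

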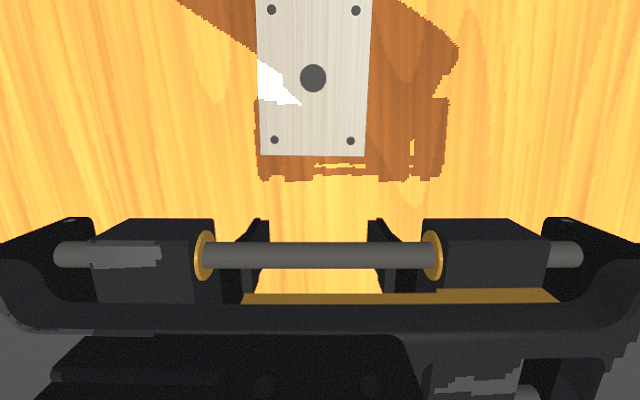

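View pics/scene1.png

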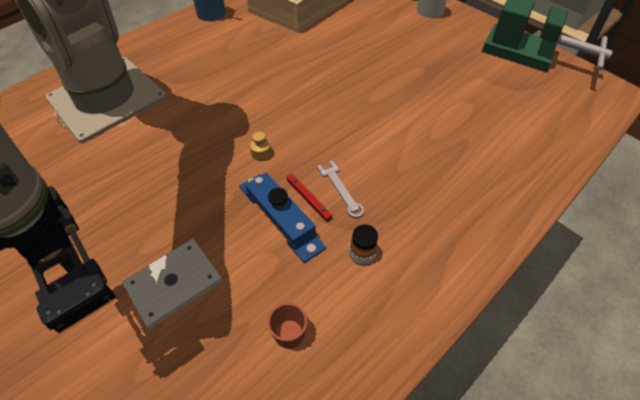

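Wrist view: the plate is ahead of the open fingers, its rear edge at row ~155 and its dots at (275,139) and (350,141). The scene view shows nothing has been disturbed. I'll centre the tool and go down behind the plate.

```bash
python3 -m inch '[{"translation":[3,-0.8,0],"spin":1.9},{"translation":[3,0,0],"spin":0},{"translation":[2,0,0],"spin":0},{"translation":[0,0,0],"spin":0}]'; python3 g.py -331 -4 23
python3 - <<'E'
from h import *
np.set_printoptions(precision=4,suppress=True)
s=r.read_state(); im=optics.camera("wrist")[:,:,::-1]; cv2.imwrite("pics/wrist2.png",im)
E
```

```text
time: 4.62
ee_pos: [0.5563, -0.2441, 0.0704]
eef_rot: [0.524, 0.472, -0.522, 0.48]
ft_force: [-0.2, -0.0, 0.3]
width: 0.0602
t 4.625 pos [ 0.5563 -0.2441  0.0704] bridge xy mm [-331.458   -11.4571] z-tool yaw -95.3793685392908 tilt [-0.9999  0.0088  0.0052] w 0.060172116370939346 F [-0.2308 -0.04    0.2691] q7 0.46421791858034533
rows cm [ 4.7336 -0.787  -0.0735] spin deg 0.2206314607091997
```

View pics/wrist2.png

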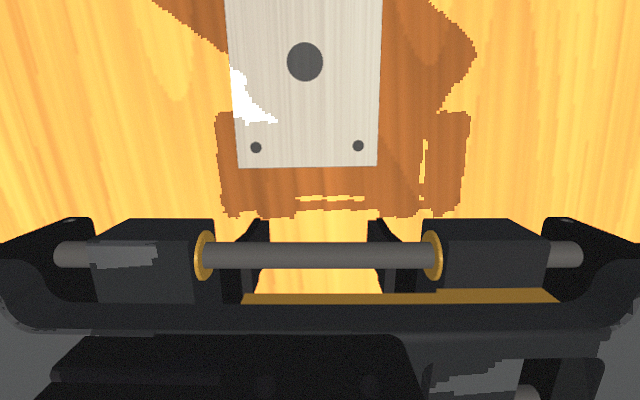

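Wrist view: the plate's rear edge is at row 167, its midpoint near column 308 against the fingers' 318, so the tool is still about 8 mm off. I'll apply the correction again.

```bash
python3 -m inch '[{"translation":[0,-0.8,0],"spin":0},{"translation":[2,0,0],"spin":0},{"translation":[1.8,0,0],"spin":0},{"translation":[0,0,0],"spin":0},{"translation":[0,0,0],"spin":0}]'; python3 g.py -331 -4 23
python3 - <<'E'
from h import *
np.set_printoptions(precision=4,suppress=True)
s=r.read_state();P=pose("wrist",s)
px=[(256,147),(358,145.5),(305,61.5)]
s0=dict(s); s0["ee_pos"]=[0.5563,-0.2441,0.0704]; s0["eef_rot"]=[0.524,0.472,-0.522,0.48]
print(plane(pose("wrist",s0),px,0.015))
E
```

```text
time: 5.3
ee_pos: [0.55, -0.2444, 0.0331]
eef_rot: [0.525, 0.471, -0.521, 0.481]
ft_force: [0.1, -0.6, 0.5]
width: 0.06
t 5.3 pos [ 0.55   -0.2444  0.0331] bridge xy mm [-332.3688   -5.2538] z-tool yaw -95.37712375330976 tilt [-0.9999  0.0133  0.0059] w 0.05995865813822322 F [ 0.1232 -0.6438  0.4889] q7 0.4899629436579679
rows cm [ 1.0105 -0.1383 -0.1434] spin deg 0.22287624669024808
[[ 0.5184 -0.1918  0.015 ]
 [ 0.5898 -0.1976  0.015 ]
 [ 0.5585 -0.1398  0.015 ]]
```

The third view agrees within 2 mm. Now I'll go down the last centimetre and approach the edge.

```bash
python3 -m inch '[{"translation":[0.6,0,0],"spin":0},{"translation":[0.5,0,0],"spin":0},{"translation":[0,0,-0.5],"spin":0},{"translation":[0,0,-0.5],"spin":0},{"translation":[0,0,-0.4],"spin":0},{"translation":[0,0,-0.4],"spin":0}]'; python3 g.py -190 -2 23
```

```text
time: 6.05
ee_pos: [0.5526, -0.2254, 0.0221]
eef_rot: [0.525, 0.471, -0.521, 0.481]
ft_force: [-0.4, 0.8, 0.2]
width: 0.0598
t 6.05 pos [ 0.5526 -0.2254  0.0221] bridge xy mm [-313.2133   -6.0057] z-tool yaw -95.36745646449415 tilt [-0.9999  0.0146  0.006 ] w 0.05979514937169664 F [-0.3905  0.8304  0.1834] q7 0.4629110952966838
rows cm [ -0.1716  -0.3481 -12.3221] spin deg 0.23254353550584028
```

```bash
python3 -m inch '[{"translation":[0,0,-0.3],"spin":0},{"translation":[0,0,-0.3],"spin":0},{"translation":[0,0,-0.3],"spin":0},{"translation":[0,0,-0.3],"spin":0},{"translation":[0,0,-0.3],"spin":0},{"translation":[0,0,-0.3],"spin":0},{"translation":[0,0,-0.3],"spin":0},{"translation":[0,0,-0.3],"spin":0}]'; python3 g.py -190 -2 23
python3 - <<'E'
from h import *
for n in("wrist","top"): cv2.imwrite(f"pics/{n}3.png",optics.camera(n)[:,:,::-1])
E
```

```text
time: 7.05
ee_pos: [0.5547, -0.2016, 0.0222]
eef_rot: [0.525, 0.47, -0.522, 0.482]
ft_force: [0.3, -2.0, 0.6]
width: 0.0603
t 7.05 pos [ 0.5547 -0.2016  0.0222] bridge xy mm [-289.2867   -5.7865] z-tool yaw -95.43545987634981 tilt [-0.9999  0.0151  0.0081] w 0.0602564380304634 F [ 0.2653 -1.9637  0.6014] q7 0.41591590378580573
rows cm [-0.1635 -0.3477 -9.9288] spin deg 0.1645401236501698
```

View pics/wrist3.png

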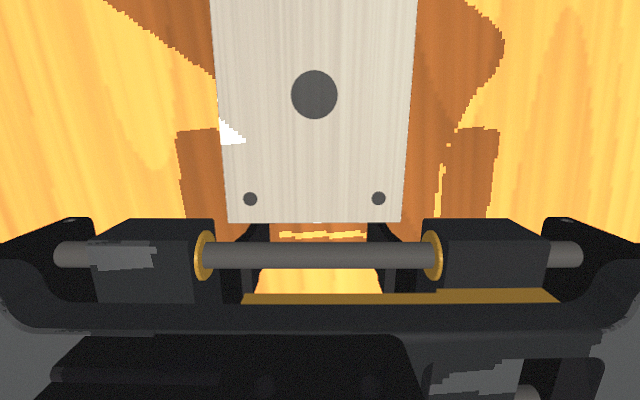

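View pics/top3.png

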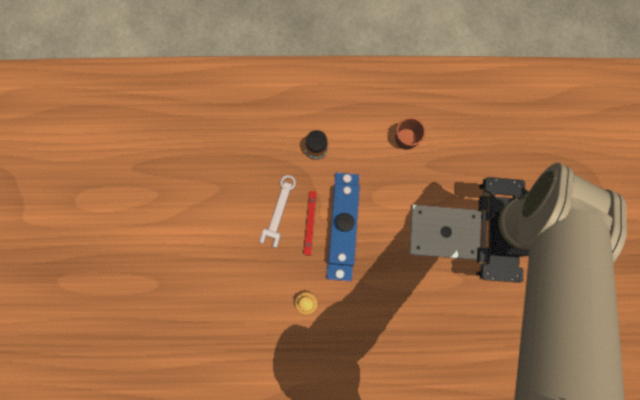

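Contact made at about 2 N, and the plate has moved ~20 mm with its rear edge parallel to the fingers (row 222). I'll measure the plate in the bridge frame.

```bash
cat > pl.py <<'E'
from h import *
import sys
np.set_printoptions(precision=4,suppress=True)
y=np.radians(84.4);B=np.array([[np.cos(y),np.sin(y)],[-np.sin(y),np.cos(y)]]);o=np.array([.5772,.0869])
def rep(n,im,s):
    hsv=cv2.cvtColor(im,cv2.COLOR_BGR2HSV).astype(int)
    m=((hsv[:,:,1]<70)&(hsv[:,:,2]<115)).astype(np.uint8)
    if n=="wrist": m[212:]=0
    N,L,st,ce=cv2.connectedComponentsWithStats(m)
    lo,hi=(60,6000) if n=="wrist" else (4,200)
    P=pose(n,s)
    for i in range(1,N):
        if lo<st[i,4]<hi and .5<st[i,2]/st[i,3]<2 and st[i,4]>.6*st[i,2]*st[i,3]:
            w=plane(P,[ce[i]],.015)[0]; b=B@(w[:2]-o)*1e3
            if abs(b[1])<60 and -330<b[0]<70: print(n,ce[i].round(1),st[i,4],"bridge mm",b.round(1))
if __name__=="__main__":
    s=r.read_state();i=optics.camera("wrist")[:,:,::-1].copy();cv2.imwrite(f"pics/w{sys.argv[1]}.png",i);rep("wrist",i,s)
    i=optics.camera("top")[:,:,::-1].copy();cv2.imwrite(f"pics/t{sys.argv[1]}.png",i);rep("top",i,s)
E
python3 pl.py 4
```

```text
wrist [313.7  94.1] 1736 bridge mm [-208.7   -3.7]
wrist [249.8 198.3] 135 bridge mm [-263.8   31.9]
wrist [378.1 197.9] 133 bridge mm [-263.7  -39.7]
top [419.7 211.6] 27 bridge mm [-152.2  -40.9]
top [473.1 216.5] 27 bridge mm [-262.1  -40.3]
top [445.6 231.4] 165 bridge mm [-206.9   -5.1]
top [417.9 247.1] 26 bridge mm [-152.2   31.3]
```

The plate is now square to the bridge (within ~0.3°) and 4–5 mm to its −y. I'll push on in small steps with a slight sideways drift to centre it.

```bash
python3 -m inch '[{"translation":[0,-0.02,-0.3],"spin":0},{"translation":[0,-0.02,-0.3],"spin":0},{"translation":[0,-0.02,-0.3],"spin":0},{"translation":[0,-0.02,-0.3],"spin":0},{"translation":[0,-0.02,-0.3],"spin":0},{"translation":[0,-0.02,-0.3],"spin":0},{"translation":[0,-0.02,-0.3],"spin":0},{"translation":[0,-0.02,-0.3],"spin":0},{"translation":[0,-0.02,-0.3],"spin":0},{"translation":[0,-0.02,-0.3],"spin":0},{"translation":[0,-0.02,-0.3],"spin":0},{"translation":[0,-0.02,-0.3],"spin":0},{"translation":[0,-0.02,-0.3],"spin":0},{"translation":[0,-0.02,-0.3],"spin":0},{"translation":[0,-0.02,-0.3],"spin":0},{"translation":[0,-0.02,-0.3],"spin":0},{"translation":[0,-0.02,-0.3],"spin":0},{"translation":[0,-0.02,-0.3],"spin":0},{"translation":[0,-0.02,-0.3],"spin":0},{"translation":[0,-0.02,-0.3],"spin":0}]'; python3 g.py -91 -1 23; python3 pl.py 5
```

```text
time: 9.75
ee_pos: [0.5568, -0.1385, 0.0221]
eef_rot: [0.525, 0.469, -0.522, 0.482]
ft_force: [-0.7, -3.0, 1.7]
width: 0.06
t 9.75 pos [ 0.5568 -0.1385  0.0221] bridge xy mm [-226.348    -1.7058] z-tool yaw -95.49186921160853 tilt [-0.9998  0.0162  0.009 ] w 0.059979979258815985 F [-0.7205 -2.9971  1.7182] q7 0.29488956436508135
rows cm [ -0.2089  -0.0417 -13.5336] spin deg 0.10813078839146328
wrist [313.8  94.3] 1738 bridge mm [-146.4    0.2]
wrist [249.8 198.8] 139 bridge mm [-201.5   36. ]
wrist [378.3 198.1] 136 bridge mm [-201.4  -35.7]
top [388.8 211. ] 23 bridge mm [-89.4 -36.6]
top [442.6 215.4] 29 bridge mm [-199.2  -37.1]
top [414.8 230.8] 158 bridge mm [-144.2   -0.9]
top [386.6 246.4] 27 bridge mm [-89.4  35.2]
```

Centred (y ≈ 0 to −1 mm) and square. I'll push straight ahead.

```bash
python3 -m inch '[{"translation":[0,0,-0.3],"spin":0},{"translation":[0,0,-0.3],"spin":0},{"translation":[0,0,-0.3],"spin":0},{"translation":[0,0,-0.3],"spin":0},{"translation":[0,0,-0.3],"spin":0},{"translation":[0,0,-0.3],"spin":0},{"translation":[0,0,-0.3],"spin":0},{"translation":[0,0,-0.3],"spin":0},{"translation":[0,0,-0.3],"spin":0},{"translation":[0,0,-0.3],"spin":0},{"translation":[0,0,-0.3],"spin":0},{"translation":[0,0,-0.3],"spin":0},{"translation":[0,0,-0.3],"spin":0},{"translation":[0,0,-0.3],"spin":0},{"translation":[0,0,-0.3],"spin":0},{"translation":[0,0,-0.3],"spin":0},{"translation":[0,0,-0.3],"spin":0},{"translation":[0,0,-0.3],"spin":0},{"translation":[0,0,-0.3],"spin":0},{"translation":[0,0,-0.3],"spin":0}]'; python3 g.py -91 -1 23; python3 pl.py 6
```

```text
time: 12.35
ee_pos: [0.5631, -0.0757, 0.022]
eef_rot: [0.525, 0.469, -0.522, 0.482]
ft_force: [-0.5, -5.1, 3.1]
width: 0.0599
t 12.35 pos [ 0.5631 -0.0757  0.022 ] bridge xy mm [-163.1927   -1.8241] z-tool yaw -95.53293182790661 tilt [-0.9998  0.0169  0.0098] w 0.059927695471379015 F [-0.4664 -5.0692  3.1311] q7 0.17139253798187654
rows cm [-0.1675 -0.0711 -7.2181] spin deg 0.06706817209339988
wrist [313.8  94.4] 1742 bridge mm [-83.3   0.1]
wrist [249.8 199. ] 137 bridge mm [-138.5   35.8]
wrist [378.3 198.1] 136 bridge mm [-138.3  -35.9]
top [383.6 228.2] 158 bridge mm [-81.   -0.9]
```

View pics/t6.png

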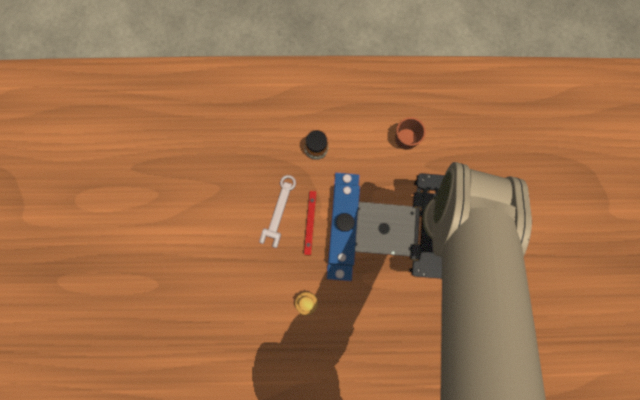

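The plate's front is entering the opening, centred, with its middle dot at (384,228). Force is 5 N and rising slightly. Continuing slowly.

```bash
python3 -m inch '[{"translation":[0,0,-0.3],"spin":0},{"translation":[0,0,-0.3],"spin":0},{"translation":[0,0,-0.3],"spin":0},{"translation":[0,0,-0.3],"spin":0},{"translation":[0,0,-0.3],"spin":0},{"translation":[0,0,-0.3],"spin":0},{"translation":[0,0,-0.3],"spin":0},{"translation":[0,0,-0.3],"spin":0}]'; python3 g.py -91 -1 23; python3 pl.py 7
```

```text
time: 13.45
ee_pos: [0.5656, -0.0504, 0.0219]
eef_rot: [0.525, 0.468, -0.522, 0.482]
ft_force: [-0.3, -4.8, 4.5]
width: 0.06
t 13.45 pos [ 0.5656 -0.0504  0.0219] bridge xy mm [-137.7975   -1.8677] z-tool yaw -95.53522335198782 tilt [-0.9998  0.017   0.0099] w 0.059994207619085076 F [-0.3375 -4.7775  4.5206] q7 0.12266045725097567
rows cm [-0.1547 -0.0789 -4.6786] spin deg 0.06477664801218452
wrist [313.8  94.3] 1744 bridge mm [-57.9   0. ]
wrist [249.8 199. ] 136 bridge mm [-113.    35.8]
wrist [378.4 198.1] 137 bridge mm [-112.9  -36. ]
top [371.1 227.1] 161 bridge mm [-55.7  -0.8]
```

The vertical force is creeping up: the fingertips are dragging the rear edge downward. I'll back off briefly, raise 1 mm and resume.

```bash
python3 -m inch '[{"translation":[0,0,0.4],"spin":0},{"translation":[-0.1,0,0],"spin":0},{"translation":[0,0,-0.2],"spin":0},{"translation":[0,0,-0.2],"spin":0},{"translation":[0,0,-0.2],"spin":0},{"translation":[0,0,-0.3],"spin":0},{"translation":[0,0,-0.3],"spin":0},{"translation":[0,0,-0.3],"spin":0},{"translation":[0,0,-0.3],"spin":0},{"translation":[0,0,-0.3],"spin":0},{"translation":[0,0,-0.3],"spin":0},{"translation":[0,0,-0.3],"spin":0},{"translation":[0,0,-0.3],"spin":0},{"translation":[0,0,-0.3],"spin":0}]'; python3 g.py -91 -1 23; python3 pl.py 8
```

```text
time: 15.3
ee_pos: [0.5678, -0.0184, 0.022]
eef_rot: [0.525, 0.469, -0.522, 0.482]
ft_force: [-0.0, -3.5, 1.4]
width: 0.0602
t 15.3 pos [ 0.5678 -0.0184  0.022 ] bridge xy mm [-105.7374   -0.923 ] z-tool yaw -95.48023892680159 tilt [-0.9998  0.0151  0.0091] w 0.06023123158918784 F [-0.0254 -3.5061  1.4401] q7 0.06368251687319443
rows cm [-0.1166  0.0125 -1.4727] spin deg 0.11976107319839002
wrist [315.5  26.9] 5568 bridge mm [5.1 0.2]
wrist [316.  104.7] 865 bridge mm [-30.8  -0.1]
wrist [251.7 198.9] 138 bridge mm [-81.   35.7]
wrist [380.3 198.2] 134 bridge mm [-80.8 -36. ]
```

About 14 mm left. I'll go slower, in short calls, watching the force.

```bash
python3 -m inch '[{"translation":[0,0,-0.2],"spin":0},{"translation":[0,0,-0.2],"spin":0},{"translation":[0,0,-0.2],"spin":0},{"translation":[0,0,-0.2],"spin":0},{"translation":[0,0,-0.2],"spin":0}]'; python3 g.py -91 -1 23
```

```text
time: 16.02
ee_pos: [0.5689, -0.008, 0.022]
eef_rot: [0.525, 0.469, -0.522, 0.482]
ft_force: [0.3, -3.6, 2.6]
width: 0.06
t 16.025 pos [ 0.5689 -0.008   0.022 ] bridge xy mm [-95.2395  -0.9519] z-tool yaw -95.48478178029711 tilt [-0.9998  0.0153  0.0091] w 0.06001328894324134 F [ 0.2852 -3.618   2.5973] q7 0.04407171024613279
rows cm [-0.1083  0.0073 -0.423 ] spin deg 0.11521821970288215
```

```bash
python3 -m inch '[{"translation":[0,0,-0.15],"spin":0},{"translation":[0,0,-0.15],"spin":0}]'; python3 g.py -91 -1 23
```

```text
time: 16.27
ee_pos: [0.5692, -0.0048, 0.022]
eef_rot: [0.525, 0.469, -0.522, 0.482]
ft_force: [-1.7, -3.5, 2.5]
width: 0.0602
t 16.275 pos [ 0.5692 -0.0048  0.022 ] bridge xy mm [-92.0182  -0.9632] z-tool yaw -95.48096771616608 tilt [-0.9998  0.0153  0.0091] w 0.060151102720090784 F [-1.6827 -3.5098  2.5429] q7 0.03813406510031866
rows cm [-0.1052  0.0055 -0.1009] spin deg 0.11903228383391706
```

```bash
python3 -m inch '[{"translation":[0,0,-0.1],"spin":0},{"translation":[0,0,-0.1],"spin":0}]'; python3 g.py -91 -1 23
```

```text
time: 16.52
ee_pos: [0.5692, -0.0038, 0.0219]
eef_rot: [0.524, 0.469, -0.523, 0.482]
ft_force: [-1.8, -8.1, 3.3]
width: 0.0599
t 16.525 pos [ 0.5692 -0.0038  0.0219] bridge xy mm [-91.0352  -0.9139] z-tool yaw -95.512735739772 tilt [-0.9998  0.0152  0.0105] w 0.05989557072254577 F [-1.8107 -8.0551  3.3031] q7 0.03420972726056375
rows cm [-0.1077  0.0102 -0.0024] spin deg 0.0872642602279825
```

```bash
python3 -m inch '[{"translation":[0,0,-0.1],"spin":0}]'; python3 g.py -91 -1 23
```

```text
time: 16.65
ee_pos: [0.5692, -0.0038, 0.022]
eef_rot: [0.524, 0.468, -0.523, 0.482]
ft_force: [-1.0, -7.3, 3.4]
width: 0.0599
t 16.65 pos [ 0.5692 -0.0038  0.022 ] bridge xy mm [-91.0572  -0.933 ] z-tool yaw -95.55221149335367 tilt [-0.9998  0.0152  0.0116] w 0.05989834556669287 F [-0.9553 -7.2583  3.4225] q7 0.03230660622934166
rows cm [-0.1047  0.0083 -0.0045] spin deg 0.04778850664632728
```

The plate stops at the predicted place (−91 mm) and the force jumps: it is on the stop. I'll press gently to square it, then look.

```bash
python3 -m inch '[{"translation":[0,0,-0.2],"spin":0},{"translation":[0,0,-0.2],"spin":0},{"translation":[0,0,-0.2],"spin":0}]'; python3 g.py -91 -1 23; python3 pl.py 9
```

```text
time: 17.02
ee_pos: [0.5691, -0.0036, 0.022]
eef_rot: [-0.523, -0.466, 0.526, -0.482]
ft_force: [-1.4, -10.4, 3.8]
width: 0.0598
t 17.025 pos [ 0.5691 -0.0036  0.022 ] bridge xy mm [-90.9077  -0.7754] z-tool yaw -95.73990003038308 tilt [-0.9997  0.0147  0.0181] w 0.059811183227304464 F [ -1.3878 -10.3816   3.7548] q7 0.021476390657208102
rows cm [-0.1014  0.024   0.011 ] spin deg -0.13990003038310306
wrist [251.6 199.4] 138 bridge mm [-66.2  35.8]
wrist [380.2 198.3] 134 bridge mm [-66.2 -35.9]
top [322.3 205. ] 27 bridge mm [ 45.7 -37.1]
top [319.3 240.5] 30 bridge mm [45.6 34.9]
```

Run:
```python
import cv2
a=cv2.imread('pics/t9.png')[150:290,250:430];cv2.imwrite('pics/t9c.png',cv2.resize(a,None,fx=4,fy=4,interpolation=cv2.INTER_CUBIC))
```

```text
(no output)
```

View pics/t9c.png

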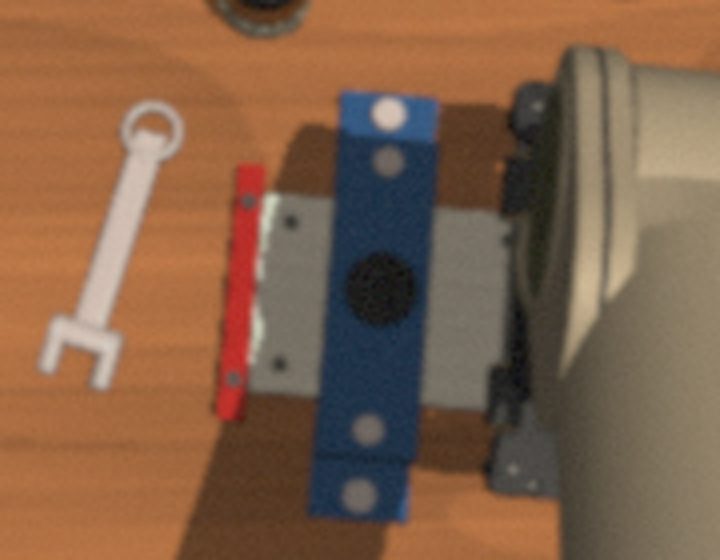

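The plate's front edge lies along the red bar with no gap. The front dots sit at 45.7 and 45.6 mm, the expected 46 mm for home, so it's square. Now I'll withdraw backward, then up.

```bash
python3 -m inch '[{"translation":[0,0,0.2],"spin":0},{"translation":[0,0,0.5],"spin":0},{"translation":[0,0,1],"spin":0},{"translation":[0,0,2],"spin":0},{"translation":[0,0,3],"spin":0},{"translation":[-3,0,2],"spin":0},{"translation":[-5,0,3],"spin":0},{"translation":[-5,0,5],"spin":0},{"translation":[-3,0,5],"spin":0},{"translation":[0,0,0],"spin":0},{"translation":[0,0,0],"spin":0},{"translation":[0,0,0],"spin":0},{"translation":[0,0,0],"spin":0}]'; python3 g.py; python3 pl.py 10
python3 - <<'E'
from h import *
im=optics.camera("scene")[:,:,::-1].copy();cv2.imwrite("pics/s10.png",im)
from pl import rep; rep("scene",im,None)
a=cv2.imread('pics/t10.png')[110:320,255:505];cv2.imwrite('pics/t10c.png',cv2.resize(a,None,fx=3,fy=2.85))
E
```

```text
time: 18.75
ee_pos: [0.5441, -0.2147, 0.1815]
eef_rot: [-0.522, -0.47, 0.524, -0.482]
ft_force: [0.6, -0.2, -0.6]
width: 0.0604
t 18.75 pos [ 0.5441 -0.2147  0.1815] bridge xy mm [-303.412     3.5543] z-tool yaw -95.38812938841244 tilt [-0.9999  0.0104  0.0131] w 0.06041261282234213 F [ 0.6004 -0.1898 -0.6104] q7 0.3524633019984297
scene [239.8 216.6] 5 bridge mm [-65.2  36.5]
```

View pics/t10c.png

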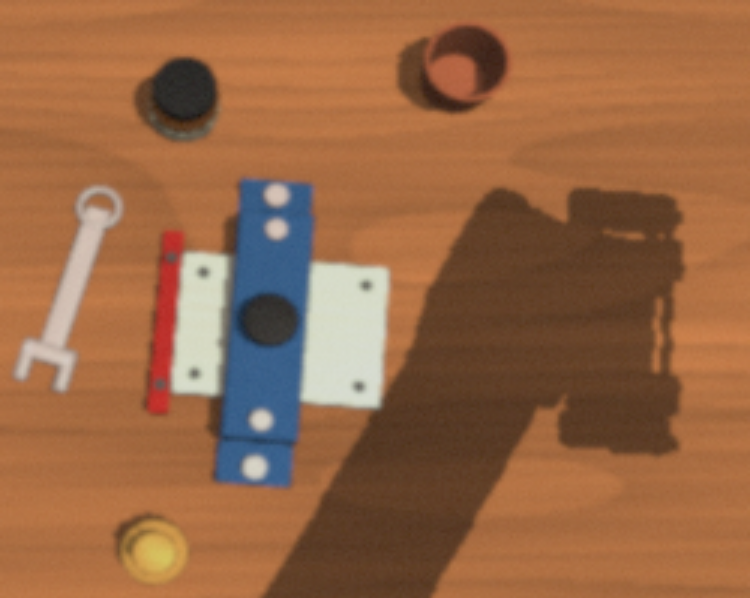

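View pics/s10.png

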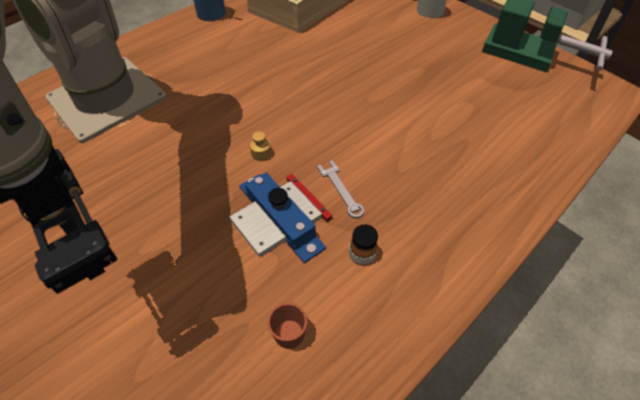

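The tool is clear. The plate is home against the red bar, and the cup, jar, weight and wrench sit at the same pixels as at the start. Handing in.

Run:
```python
from h import *
y=np.radians(84.4);B=np.array([[np.cos(y),np.sin(y)],[-np.sin(y),np.cos(y)]]);o=np.array([.5772,.0869])
px=[(255+a/3,110+b/2.848) for a,b in((203,272),(194,373),(366,285),(358,386))]
print([(B@(w[:2]-o)*1e3).round(1).tolist() for w in plane(pose("top"),px,.015)])
from bench import close_job
print(close_job())
```

```text
[[44.8, -36.2], [44.8, 35.7], [-65.3, -36.4], [-64.7, 35.5]]
the job is handed in; nothing more can be done
None
```

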